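Lean the splash panel against the valve box

TASK

First clear the white-capped vial away from the front of the valve box and stand it upright in the blue tray. Then take the green panel out of the rack and lean it against the front of the valve box as its splash shield: foot on the glass plate between the box and the black strip, centred between the two vial holders and square to the box, top tipped back onto the box's upper front edge, striped side facing out. Set it down gently rather than dropping it, and leave the other plates, the blue-capped vial and the bottle where they are, standing.

Things in the scene. Friction and masses are not known exactly. Their poses are not given: they have to be found in the camera images.
- valve_box: Fixed grey box, 240 mm wide (y), 95 mm deep (x -95 to 0), top at z 96 mm, on a 6 mm thick glass plate (x -105 to 80, y -135 to 135). Origin: on the bench straight below the middle of the upright front face; x points out of that face away from the box, y along it, z up. Small valves on the rear of its top (x -81 to -59) reach z 114 mm.
- bay (a point): Point on top of the glass plate in the middle of the free bay in front of the box, 28 mm out from the face (axes as valve_box). The bay is 150 mm wide between two grey vial holders.
- strip (a point): Middle of the top of the black strip on the glass plate: 8 mm thick (x), 150 mm long (y), top at z 18 mm; its inner side is 55 mm from the box's face.
- holder_left (a point): Point on the glass plate below the centre of the vial holder at +y: 45 x 45 mm, touching the box's face, walls to z 46 mm; a small fixed vial in it reaches z 69 mm.
- holder_right (a point): The same for the empty vial holder at -y: 45 x 45 mm, walls to z 46 mm.
- panel: Green splash panel, loose, 8 mm thick (x), 110 mm wide (y), 150 mm high (z), 170 g; white stripes and a yellow label on its +x face. Origin: centre of its bottom edge face; z runs up the panel. It starts standing in one of the three rack slots.
- panel_top (a point): Centre of the panel's top edge, 150 mm up from its origin.
- rack: Fixed black rack with three slots, base 135 x 135 mm. Origin: underside centre; slots run along y at x = -50, 0, 50 mm, slot floor at z = 6 mm, slot 11.6 mm wide, its grey cheeks reach z = 28 mm.
- plate_grey: Loose grey plate, same size as the green panel, plain, in another rack slot (origin at its bottom edge). Leave alone.
- plate_white: Loose white plate, same size as the green panel, plain, in another rack slot (origin at its bottom edge). Leave alone.
- tray: Fixed open blue tray, 170 (x) x 110 (y) x 22 mm high, walls and floor 4 mm. Origin: underside centre, inner floor at z = 4 mm.
- vial: Loose glass vial with a white cap, 31 mm diameter, 80 mm high, 60 g. Origin: centre of its underside. It starts standing on the glass plate in front of the valve box.
- vial_blue: Loose vial of the same size with a blue cap, standing in the tray. Origin: centre of its underside. Leave alone.
- bottle: Loose amber bottle with a blue cap, 70 mm diameter, 150 mm high, on the bench. Origin: centre of its underside. Leave alone.

How it is judged:
On the way, in this order (a step that is already met when the one before it is completed fails the run):
1. the white-capped vial stands upright in the tray, released (x of vial in the frame of tray between -0.081 and 0.081 m and y of vial in the frame of tray between -0.051 and 0.051 m and z of vial in the frame of tray below 0.012 m and angle between vial's own z axis and vertical below 0.12 rad and contact force between the fingers and vial below 0.1 N and linear speed of vial below 0.03 m/s), for 0.2 s.
2. the green panel leans against the front of the valve box, released (x of panel in the frame of valve_box between 0.01 and 0.056 m and y of panel in the frame of valve_box between -0.018 and 0.018 m and z of panel in the frame of valve_box below 0.015 m and x of panel_top in the frame of valve_box below 0.012 m and angle between panel's own z axis and vertical between 0.1 and 0.58 rad and angle between the y axis of panel and the y axis of valve_box, either way round below 0.14 rad and x of valve_box in the frame of panel below 0 m and linear speed of panel below 0.02 m/s and angular speed of panel below 0.1 rad/s and contact force between the fingers and panel below 0.1 N), for 0.2 s.
At the end, for the whole second after the job is handed in: Vial upright (0.12 rad) in the tray. Panel leaning on the box, at rest: tilt 0.1 to 0.58 rad, top under 12 mm in front of the face, bottom centre 10 to 56 mm in front of it, under 15 mm high, within 18 mm of the middle, square to 0.14 rad, stripes outward. Both released (all of step 1 and all of step 2); the robot touches nothing.
It fails at once if bottle moved more than 25 mm or tipped by more than 0.4 rad (distance of bottle from where it was at the start of the episode above 0.025 m or angle between bottle's own z axis and vertical above 0.4 rad).
It fails at once if vial_blue moved more than 25 mm or tipped by more than 0.4 rad (distance of vial_blue from where it was at the start of the episode above 0.025 m or angle between vial_blue's own z axis and vertical above 0.4 rad).
It fails at once if another plate in the rack moved more than 30 mm or tipped by more than 0.4 rad (distance of any of plate_grey, plate_white from where it was at the start of the episode above 0.03 m or angle between any of plate_grey, plate_white's own z axis and vertical above 0.4 rad).
It fails at once if the white-capped vial tipped by more than 0.7 rad (angle between vial's own z axis and vertical above 0.7 rad).
It fails at once if the panel fell free (over 0.5 m/s out of the fingers, a drop of some 13 mm) or pressed the valve box or its plate with more than 40 N (contact force between panel and valve_box above 40 N or (linear speed of panel above 0.5 m/s and contact force between the fingers and panel below 0.1 N)).
It also fails if it takes over 61 s, if anything falls off the work surface, if the arm or the gripper's body presses on something with over 40 N, if the wrist force passes 120 N, or if a joint passes its speed limit or range.

ROBOT

A 6-joint arm with a two-finger parallel gripper is mounted at the origin on the work surface. World frame = base frame: x ahead of the robot, y to its left, z up, the work surface at z = 0. Lengths are in m, angles in rad, forces in N, time in s.
With the tool pointing down it reaches from about 0.325 to 0.9 m from the base axis. Payload 6.1 kg.
Tool frame: the origin (TCP) lies midway between the tips of the shut fingers; the grasp point (between the pads) lies 19 mm behind it; x points along the fingers, y is the direction in which the jaws open and shut, and the axes are right-handed (so a half turn about x gives the same grasp; the last joint's range is limited). The gripper opens to 85 mm and grips with 20 to 120 N. Pads are 22 mm wide; open, the fingers measure 114 mm over their backs; the gripper's body (76 mm by 85 mm) begins 54 mm behind the grasp point. The pads swing forward as they close: fully open they stand 13 mm farther back than shut.
Start: joints at [-1.232, 0.22, 1.526, -0, 1.395, -0.126], TCP at [0.28, -0.559, 0.231] pointing down, gripper open.
Joint ranges: [-2.98, 2.98], [-0.91, 2.08], [0.09, 2.57], [-1.24, 4.39], [0.2, 2.65], [-2.68, 2.68]. Speed limits (rad/s): [2.57, 2.57, 3.01, 3.14, 3.14, 3.14].

INTERFACE

Orientations are given as [roll, pitch, yaw] about the fixed x, y, z axes, in that order (R = Rz(yaw) Ry(pitch) Rx(roll)).
In Python, from plant import movep, move_l, set_joints, gripper_to, hold, inverse_kinematics, observe, get_image, get_calibration, Unreachable, job_done gives the robot as it stands. Calls block until the motion is done:
- movep(position, orientation): joint-space move of the TCP to a pose.
- move_l(position, feed=0.15, rotation=None, max_force=None): straight line of the TCP; rotation=None keeps the orientation; feed is the mean speed in m/s. With max_force (N) it stops when the force on the tool has changed by that much, and returns True; else False.
- set_joints(angles): joint-space move.
- gripper_to(opening, f_grip=None): finger opening in m; f_grip is the grip in N (None keeps the last); returns when the fingers have stopped.
- hold(seconds).
- inverse_kinematics(position, orientation): joint angles nearest the present ones, or None.
- observe(): the state.
- get_image(name): name is "scene" or "top" or "wrist"; returns (picture, depth): 480x640x3 uint8, red, green, blue; 480x640 float32, m along the optical axis (not along the pixel's ray), 0 where there is no reading.
- get_calibration(name): a dict with "intrinsics" (3x3 intrinsics, pixels), "dist_coeffs" ([k1, k2, p1, p2, k3] as OpenCV has them; the pictures are not rectified), "world_from_camera" (4x4, takes a point from camera to world coordinates). Camera axes: x right, y down, z forward; pixel columns grow to the right and rows downward; lengths in m; the calibration is good to about 2 mm. A picture is of the moment at which its call begins: read the wrist's pose just before it. get_calibration takes no time and is no camera call; for the wrist camera it gives the pose at the moment of the call.
A pose or a line that the arm cannot do raises Unreachable and nothing moves.
- job_done(): hands the job in, once; it reports no verdict.
The state is a dict: "time_s": time; "q": joint angles; "joint_velocities": joint speeds; "joint_torque": joint torques, N m; "eef_pos": TCP position; "tcp_rot": TCP orientation; "ft_force": force on the tool from outside, world axes, zero at the start; "torque": the same for the moment, N m; "opening": finger opening in m.
Only numpy, scipy, OpenCV 4.12 (cv2) and the standard library are available. Lean on these libraries where they do the work, as an engineer would, in place of code of your own. Each camera call takes 0.05 s, during which the arm holds its last target. There are 200 camera calls.

## Working session

There is one attempt and no reset: what is moved stays moved. The work goes in short steps, each a Python script; the robot and the scene stay as the last script left them, time stands still between calls to the robot, and variables do not carry over. Pictures are saved under pics/ and viewed, about 8 in all and at most 12, crops included, and the job is handed in when it is done.

```bash
ls; mkdir -p pics; python3 - <<'E'
from plant import *
import cv2,numpy as np
np.set_printoptions(precision=4,suppress=True)
for n in ("scene","top"):
    im,d=get_image(n); cv2.imwrite(f"pics/{n}0.png",im[:,:,::-1]); np.save(f"pics/{n}0.npy",d)
    c=get_calibration(n); print(n,c["intrinsics"],c["dist_coeffs"],c["world_from_camera"], (d>0).mean())
print(observe())
E
```

```text
pics
scene [[503.6001   0.     318.8277]
 [  0.     503.6001 240.0463]
 [  0.       0.       1.    ]] [-0.1466  0.      0.      0.      0.    ] [[-0.3655  0.6873 -0.6277  1.2263]
 [ 0.9307  0.2789 -0.2366  0.2121]
 [ 0.0124 -0.6707 -0.7417  0.8168]
 [ 0.      0.      0.      1.    ]] 0.9960872395833333
top [[558.4843   0.     315.0505]
 [  0.     558.4843 241.4459]
 [  0.       0.       1.    ]] [-0.1616  0.      0.      0.      0.    ] [[ 0.0135 -0.9802  0.1975  0.4363]
 [-0.9998 -0.0156 -0.0092 -0.0074]
 [ 0.0121 -0.1973 -0.9803  1.1372]
 [ 0.      0.      0.      1.    ]] 0.9960384114583334
{'time_s': 0.1, 'q': array([-1.2321,  0.2211,  1.5275, -0.    ,  1.3947, -0.1261]), 'joint_velocities': array([ 0.0005, -0.0023, -0.    ,  0.0007,  0.0003,  0.0001]), 'joint_torque': array([  0.001 , -49.8243, -39.0548,  -0.0001,   0.0057,  -0.    ]), 'eef_pos': array([ 0.28  , -0.5582,  0.2303]), 'tcp_rot': array([-1.6829,  1.569 ,  1.9235]), 'ft_force': array([-0.2949, -0.018 ,  0.1419]), 'torque': array([ 0.0098, -0.0107, -0.0115]), 'opening': 0.08516662206178885}
```

View pics/top0.png

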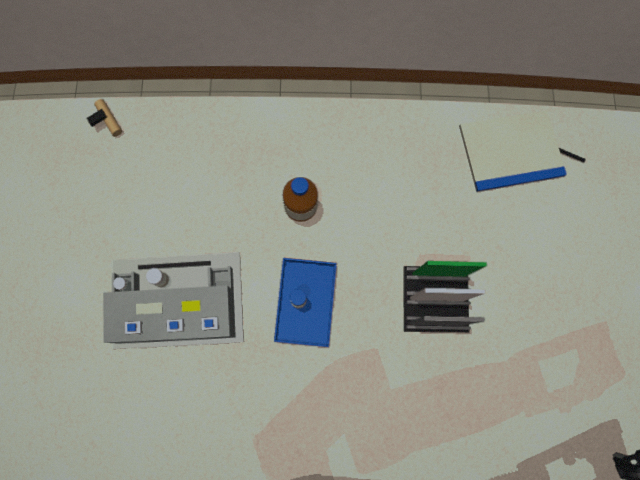

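View pics/scene0.png

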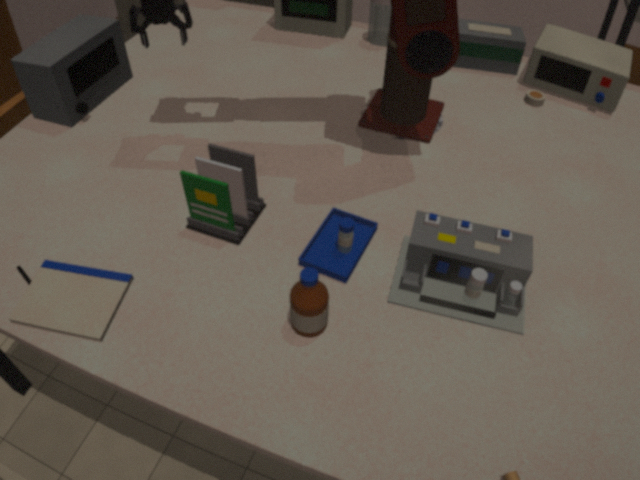

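The top view shows the box at about (170,310) with its face up in the image (+x), and the vial at (155,277). The tray is at (305,302) with the blue vial at (299,302), and the bottle is at (300,195). The green panel is the farthest-x one in the rack, at (450,268). The scene view shows its stripes already facing +x.

```bash
cat > h.py <<'E'
import cv2,numpy as np
from plant import *
np.set_printoptions(precision=4,suppress=True)
def cloud(im_d,c):
    im,d=im_d; v,u=np.mgrid[:480,:640]
    n=cv2.undistortPoints(np.stack([u,v],-1).reshape(-1,1,2).astype(np.float64),c["intrinsics"],np.array(c["dist_coeffs"])).reshape(480,640,2)
    P=np.dstack([n*d[...,None],d]); T=c["world_from_camera"]
    W=P@T[:3,:3].T+T[:3,3]; W[d<=0]=np.nan
    return W
def ray(px,z,c):
    n=cv2.undistortPoints(np.array(px,np.float64).reshape(-1,1,2),c["intrinsics"],np.array(c["dist_coeffs"])).reshape(-1,2)
    T=c["world_from_camera"]; D=np.c_[n,np.ones(len(n))]@T[:3,:3].T
    return T[:3,3]+D*((z-T[2,3])/D[:,2:])
def rect(W,m):
    P=W[m][:,:2]; r=cv2.minAreaRect((P*1000).astype(np.float32)); return np.array(r[0]),np.array(r[1]),r[2],m.sum()
E
python3 - <<'E'
from h import *
for n in("top","scene"):
    im=cv2.imread(f"pics/{n}0.png")[:,:,::-1]; W=cloud((im,np.load(f"pics/{n}0.npy")),get_calibration(n))
    x,y,z=np.moveaxis(W,2,0); hsv=cv2.cvtColor(np.ascontiguousarray(im),cv2.COLOR_RGB2HSV); H,S,V=np.moveaxis(hsv,2,0)
    print(n,"table z",np.nanmedian(z[(abs(x-.65)<.3)&(abs(y)<.4)]))
    box=(y>.1)&(y<.5)&(x>.2)&(x<.6)
    def show(t,m,z0=None):
        m=cv2.morphologyEx(m.astype(np.uint8),cv2.MORPH_OPEN,np.ones((2,2)))>0
        if m.sum()>5: print(t,*rect(W,m),"zmed",np.median(z[m]), "xyz mean",W[m].mean(0))
        else: print(t,"none")
    show("boxtop",box&(z>.088)&(z<.102))
    show("glass",box&(z>.003)&(z<.012)&(S<40))
    blue=(H>100)&(H<125)&(S>120)&(V>60)
    tr=(abs(y-.03)<.12)&(x>.2)&(x<.5)
    show("tray",blue&tr&(z<.03))
    show("vialblue cap",tr&(z>.06))
    show("vial cap",box&(z>.07)&(z<.092)&(x>.36)&(V>120))
    show("bottle",(abs(y-.03)<.15)&(x>.42)&(z>.13))
    g=(H>45)&(H<75)&(S>120)
    show("green",g&(y<-.1)&(z>.03)); show("greentop",g&(y<-.1)&(z>.148))
    rk=(y<-.1)&(y>-.4)&(x>.2)&(x<.6)
    show("alltop",rk&(z>.148)); show("white",rk&(z>.15)&(S<60)&(V>150)); 
    show("rackbase",rk&(z>.002)&(z<.04))
    if n=="top":
        for row in range(255,290,2): print(row, x[row,430],y[row,430],z[row,430],z[row,155],x[row,155],im[row,430])
E
```

```text
top table z 0.001344879132181287
boxtop [514.9221 280.1849] [119.8013 273.8311] 3.960052728652954 5750 zmed nan xyz mean [nan nan nan]
glass [492.6716 197.6725] [417.4708 193.6066] 38.49688720703125 2068 zmed nan xyz mean [nan nan nan]
tray [476.9078   2.9421] [109.0243  47.7404] 84.934814453125 1225 zmed nan xyz mean [nan nan nan]
vialblue cap [479.2498 142.4392] [13.5047 36.6175] 69.85399627685547 139 zmed nan xyz mean [nan nan nan]
vial cap [573.5178 319.5398] [16.7522 87.0325] 11.30910873413086 192 zmed nan xyz mean [nan nan nan]
bottle [744.5201   7.4035] [26.4309 31.4096] 31.054954528808594 251 zmed nan xyz mean [nan nan nan]
green [ 598.627  -296.5053] [ 17.2429 157.1908] 6.110715389251709 807 zmed nan xyz mean [nan nan nan]
greentop [ 598.7948 -297.3251] [ 16.8212 155.5533] 6.207338333129883 276 zmed nan xyz mean [nan nan nan]
alltop [ 540.5186 -304.7261] [ 85.9274 205.5753] 24.88039207458496 818 zmed nan xyz mean [nan nan nan]
white [ 549.9984 -296.2162] [ 16.849  158.5406] 6.883587837219238 214 zmed 0.1562048972690087 xyz mean [ 0.5474 -0.2741  0.1534]
rackbase [ 418.0856 -
[... 2417 characters left out ...]
  4.0128] [105.8189  98.9647] 85.85002899169922 465 zmed nan xyz mean [nan nan nan]
vialblue cap [nan nan] [0. 0.] 0.0 3598 zmed nan xyz mean [nan nan nan]
vial cap none
bottle [689.0654   6.7763] [138.7051  28.312 ] 7.302618026733398 321 zmed nan xyz mean [nan nan nan]
green [ 113.6443 -358.3448] [1015.3611  103.7455] 10.19113540649414 1075 zmed nan xyz mean [nan nan nan]
greentop [ 600.0627 -270.1312] [101.2815   9.0117] 88.53143310546875 240 zmed nan xyz mean [nan nan nan]
alltop [ 464.8946 -262.0909] [108.7357 272.3379] 86.45001220703125 637 zmed nan xyz mean [nan nan nan]
white none
rackbase [ 386.8101 -235.1021] [412.9821 262.609 ] 9.011198043823242 4484 zmed nan xyz mean [nan nan nan]
```

```bash
python3 - <<'E'
from h import *
def pct(a): return np.percentile(a,[2,50,98])
for n in("top","scene"):
    im=cv2.imread(f"pics/{n}0.png")[:,:,::-1]; c=get_calibration(n); W=cloud((im,np.load(f"pics/{n}0.npy")),c)
    x,y,z=np.moveaxis(W,2,0); hsv=cv2.cvtColor(np.ascontiguousarray(im),cv2.COLOR_RGB2HSV); H,S,V=np.moveaxis(hsv,2,0)
    ok=np.isfinite(z)&(x>.3)&(x<.85)&(abs(y)<.45)
    def show(t,m):
        m=m&ok; k,l,s,_=cv2.connectedComponentsWithStats(m.astype(np.uint8))
        if k<2: print(t,"none");return
        m=l==1+s[1:,4].argmax()
        print(n,t,*rect(W,m),"px",s[1+s[1:,4].argmax()],"x",pct(x[m]),"y",pct(y[m]),"z",pct(z[m]))
        return m
    show("boxtop",(y>.1)&(z>.088)&(z<.102))
    show("glass+all",(y>.1)&(z>.004))
    blue=(H>100)&(H<125)&(S>120)
    T=show("tray",blue&(abs(y)<.12)&(x<.63))
    show("vialblue",(abs(y)<.1)&(z>.06)&(x<.62))
    show("vialcap",(y>.1)&(z>.076)&(z<.092)&(V>110)&(x>.545))
    show("strip",(y>.1)&(x>.55)&(V<70)&(z<.04))
    show("bottle",(abs(y-.03)<.15)&(x>.6)&(z>.1))
    g=(H>45)&(H<80)&(S>100)
    show("greentop",g&(y<-.1)&(z>.149)); show("green",g&(y<-.1)&(z>.02))
    show("white",(y<-.1)&(z>.149)&(S<60)&(V>120)&(x<.57))
    show("rack",(y<-.1)&(V<100)&(z<.045)&(S<90))
E
```

```text
top boxtop [503.334  263.0736] [ 96.7701 240.859 ] 4.445649147033691 5758 px [ 103  286  127   57 5758] x [0.4541 0.5072 0.552 ] y [0.1467 0.2638 0.3776] z [0.0925 0.0966 0.1005]
top glass+all [538.0245 276.7026] [188.3864 293.6165] 4.3723464012146 11631 px [  101   252   142    97 11631] x [0.4482 0.5255 0.6273] y [0.1366 0.2549 0.3837] z [0.0046 0.0941 0.1087]
top tray [538.6924   0.1351] [109.1216 168.872 ] 85.23371887207031 4478 px [ 274  258   62   89 4478] x [0.4578 0.5372 0.6204] y [-0.0534 -0.0001  0.0541] z [0.0003 0.005  0.0847]
top vialblue [540.9727  13.6717] [29.5122 30.3256] 71.54084777832031 224 px [290 289  17  18 224] x [0.5263 0.541  0.5545] y [0.0002 0.0136 0.0268] z [0.0626 0.0841 0.0882]
top vialcap [575.5424 291.2467] [27.4707 30.218 ] 1.2407991886138916 194 px [146 269  16  15 194] x [0.5623 0.5758 0.5888] y [0.2778 0.291  0.3058] z [0.0822 0.0864 0.0909]
top strip [608.5355 271.2474] [  8.4092 148.8683] 4.905727386474609 261 px [138 261  73   8 261] x [0.6007 0.6085 0.6175] y [0.198  0.2677 0.3416] z [0.0133 0.0186 0.0229]
top bottle [740.8702  13.4213] [59.98
[... 2121 characters left out ...]
top [ 599.845  -272.5631] [106.9438  10.4429] 89.23390197753906 259 px [181 171  47  18 259] x [0.5961 0.6017 0.605 ] y [-0.3235 -0.2683 -0.2199] z [0.1494 0.1568 0.161 ]
scene green [ 600.8367 -272.3133] [ 11.9747 109.1235] 0.028522605076432228 1259 px [ 181  171   54   60 1259] x [0.5982 0.6025 0.6053] y [-0.3241 -0.2639 -0.2192] z [0.0337 0.1237 0.1598]
scene white [ 545.2771 -318.5495] [0. 0.] 0.0 1 px [198 157   1   1   1] x [0.5453 0.5453 0.5453] y [-0.3185 -0.3185 -0.3185] z [0.1577 0.1577 0.1577]
scene rack [ 822.0754 -274.772 ] [ 55.8387 349.4791] 0.0011557310353964567 1800 px [ 164  416  106   57 1800] x [0.7978 0.824  0.849 ] y [-0.442  -0.2639 -0.1059] z [-0.7543 -0.7476 -0.7403]
```

```bash
cat >> h.py <<'E'
from scipy.spatial.transform import Rotation as Ro
import warnings; warnings.filterwarnings("ignore")
B=np.array([.5505,.2665,0]); BY=.0777; TR=np.array([.540,0,0]); TY=-.084; PN=np.array([.5985,-.2724,.006]); PY=-.018
def fr(o,yaw,p): return o+Ro.from_euler("z",yaw).apply(p)
def rot(yaw,tilt=0,flip=False):
    # jaws along the yaw direction, tool down, tilted so its back leans to -x of that yaw frame
    R=np.array([[0,1,0],[0,0,-1],[-1,0,0]],float) # cols: x=-Z, y=+X, z=x cross y
    if flip: R=R@np.diag([1.,-1,-1])
    return (Ro.from_euler("z",yaw)*Ro.from_euler("y",-tilt)*Ro.from_matrix(R)).as_euler("xyz")
def place(xb,th,s,dz=0,dx=0,y=0):
    # TCP when panel's bottom back edge is at (xb+dx,6mm+dz) in box frame, tip s up the panel
    return fr(B,BY,[xb+dx-s*np.sin(th)+.004*np.cos(th), y, .006+dz+s*np.cos(th)+.004*np.sin(th)])
def st(t=""):
    o=observe(); print(t,"t %.1f"%o["time_s"],"tcp",o["eef_pos"],"F",o["ft_force"],"open %.4f"%o["opening"])
E
python3 - <<'E'
from h import *
for f in(False,True):
  for n,p,r in [("vial",[.576,.2902,.042],rot(BY+np.pi/2,0,f)),("vialhi",[.576,.2902,.2],rot(BY+np.pi/2,0,f)),("tray",fr(TR,TY,[.043,0,.042]),rot(TY+np.pi/2,0,f)),
   ("pan",PN+[0,0,.118],rot(PY,0,f)),("panhi",PN+[0,0,.27],rot(PY,0,f)),("plhi",place(.04,.33,.118,.13),rot(BY,.33,f)),("pl",place(.04,.33,.118),rot(BY,.33,f)),("pl2",place(.04,.42,.118),rot(BY,.42,f))]:
    print(f,n,p,inverse_kinematics(p,r))
E
```

```text
False vial [0.576, 0.2902, 0.042] [ 0.3445  0.4577  1.6041 -0.      1.0798 -1.304 ]
False vialhi [0.576, 0.2902, 0.2] [ 0.3445  0.2893  1.5034 -0.      1.3488 -1.304 ]
False tray [ 0.5828 -0.0036  0.042 ] [-0.1415  0.3298  1.7767 -0.      1.0351 -1.6283]
False pan [ 0.5985 -0.2724  0.124 ] [-0.5469  0.3864  1.5292  0.      1.226  -0.5289]
False panhi [ 0.5985 -0.2724  0.276 ] [-0.5469  0.274   1.3795  0.      1.4881 -0.5289]
False plhi [0.556  0.2669 0.2489] [ 0.3707 -0.0383  1.8042 -0.1074  1.0613  0.3306]
False pl [0.556  0.2669 0.1189] [ 0.3707  0.1004  1.9213 -0.1299  0.8073  0.3682]
False pl2 [0.5461 0.2662 0.1154] [ 0.3938  0.0416  2.015  -0.1996  0.6934  0.4445]
True vial [0.576, 0.2902, 0.042] [ 0.3445  0.4577  1.6041 -0.      1.0798  1.8376]
True vialhi [0.576, 0.2902, 0.2] [ 0.3445  0.2893  1.5034 -0.      1.3488  1.8376]
True tray [ 0.5828 -0.0036  0.042 ] [-0.1415  0.3298  1.7767 -0.      1.0351  1.5133]
True pan [ 0.5985 -0.2724  0.124 ] [-0.5469  0.3864  1.5292 -0.      1.226   2.6127]
True panhi [ 0.5985 -0.2724  0.276 ] [-0.5469  0.274   1.3795 -0.      1.4881  2.6127]
True plhi [0.556  0.2669 0.2489] None
True pl [0.556  0.2669 0.1189] None
True pl2 [0.5461 0.2662 0.1154] None
```

```bash
python3 - <<'E'
from h import *
r=rot(BY+np.pi/2)
gripper_to(.055,40)
movep([.576,.2902,.25],r); st("above")
move_l([.576,.2902,.12],.2)
print(move_l([.576,.2902,.042],.08,max_force=8)); st("down")
gripper_to(.02,35); hold(.2); st("grip")
move_l([.576,.2902,.052],.05); move_l([.576,.2902,.2],.2); st("up")
im,d=get_image("scene"); cv2.imwrite("pics/s1.png",cv2.resize(im[180:340,280:600,::-1],None,fx=2,fy=2))
E
```

```text
above t 3.7 tcp [0.5764 0.2894 0.25  ] F [-0.1019  1.0963  0.1854] open 0.0549
False
down t 5.6 tcp [0.5766 0.2904 0.0427] F [0.0003 0.3008 1.405 ] open 0.0549
grip t 6.1 tcp [0.5765 0.2904 0.0427] F [-0.2556 -0.2521  4.5212] open 0.0302
up t 7.4 tcp [0.5751 0.2899 0.1983] F [-0.4934 -0.6627 -1.4927] open 0.0299
```

View pics/s1.png

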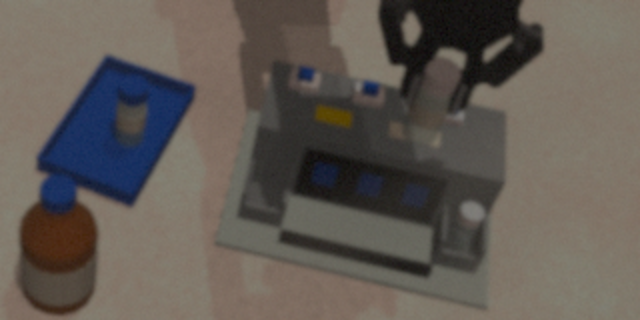

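The vial is held upright between the fingers at about (435,95) in the crop, and the bay below it is empty. Next I set it in the tray.

```bash
python3 - <<'E'
from h import *
r=rot(TY+np.pi/2); p=fr(TR,TY,[.043,0,0])
movep(p+[0,0,.2],r); move_l(p+[0,0,.06],.15); hold(.1)
print(move_l(p+[0,0,.037],.03,max_force=3)); st("down")
gripper_to(.055); st("open"); move_l(p+[0,0,.2],.2); st("up")
movep(PN+[0,0,.27],rot(PY)); gripper_to(.03); st("rack")
for n in("top","wrist"):
    im,d=get_image(n); c=get_calibration(n); W=cloud((im,d),c); x,y,z=np.moveaxis(W,2,0)
    if n=="top":
        for t,m in(("white vial",(abs(y)<.06)&(z>.076)&(z<.1)&(x>.56)&(x<.64)),("blue vial",(abs(y)<.06)&(z>.076)&(z<.1)&(x>.5)&(x<.56))): print(t,*rect(W,m))
        cv2.imwrite("pics/t2.png",cv2.resize(im[230:350,240:500,::-1],None,fx=3,fy=3))
    else: 
        cv2.imwrite("pics/w2.png",im[:,:,::-1])
        H,S,V=np.moveaxis(cv2.cvtColor(im,cv2.COLOR_RGB2HSV),2,0); m=(H>45)&(H<80)&(S>100)&(z>.148)&(z<.165); print("greentop wrist",*rect(W,m), np.median(z[m]))
E
```

```text
True
down t 10.3 tcp [ 0.5826 -0.0033  0.0404] F [-0.4172  1.4381  3.0171] open 0.0299
open t 10.7 tcp [ 0.5816 -0.0034  0.0397] F [-0.13    0.455   0.1421] open 0.0550
up t 11.7 tcp [ 0.582  -0.0035  0.1985] F [-0.6762 -0.3207  0.2218] open 0.0550
rack t 13.1 tcp [ 0.5987 -0.2716  0.276 ] F [ 0.3375  0.8308 -0.0057] open 0.0303
white vial [582.1523  -3.8114] [29.1774 28.6167] 0.8462085127830505 204
blue vial [541.0433  13.3936] [29.8171 29.5456] 46.97219467163086 213
greentop wrist [ 600.1619 -272.4823] [109.8265   7.6566] 89.30249786376953 1585 0.15621523669769372
```

View pics/w2.png

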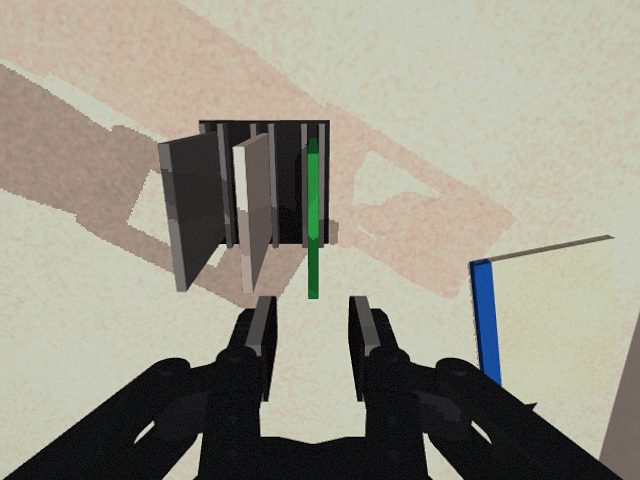

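View pics/t2.png

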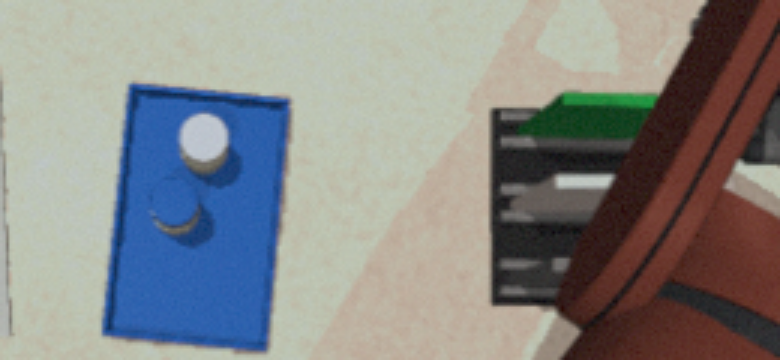

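Both vials stand in the tray: white at crop (204,140), blue at (175,205). The wrist view shows the green panel edge-on between the finger lines, with about x = 0.599 and y = -0.272. Next is the grasp.

```bash
python3 - <<'E'
from h import *
P=np.array([.5992,-.2724,.006]); S=.116
move_l(P+[0,0,.2],.2); print(move_l(P+[0,0,S],.06,max_force=6)); st("down")
gripper_to(.004,70); hold(.2); st("grip")
move_l(P+[0,0,S+.03],.05); st("lifting"); move_l(P+[0,0,.30],.15); st("up")
movep(place(.04,.33,S,.15),rot(BY,.33)); hold(.2); st("above box")
im,d=get_image("scene"); cv2.imwrite("pics/s3.png",cv2.resize(im[130:370,300:620,::-1],None,fx=2.4,fy=2.4)); c=get_calibration("scene")
W=cloud((im,d),c); H,Sa,V=np.moveaxis(cv2.cvtColor(im,cv2.COLOR_RGB2HSV),2,0)
m=(H>35)&(H<80)&(Sa>80)&(W[...,1]>.1); k,l,s,_=cv2.connectedComponentsWithStats(m.astype(np.uint8)); m=l==1+s[1:,4].argmax()
Q=Ro.from_euler("z",-BY).apply(W[m]-B); print("panel in box frame pct",np.percentile(Q,[1,50,99],axis=0))
A=np.c_[Q[:,1:],np.ones(len(Q))]; a=np.linalg.lstsq(A,Q[:,0],rcond=None)[0]; res=Q[:,0]-A@a; g=abs(res)<.006; print("plane x=ay+bz+c",np.linalg.lstsq(A[g],Q[g,0],rcond=None)[0],g.mean())
E
```

```text
False
down t 15.3 tcp [ 0.5995 -0.2726  0.1226] F [-0.1837  0.6285 -0.2209] open 0.0300
grip t 15.8 tcp [ 0.5995 -0.2726  0.1225] F [0.7916 0.1613 3.3409] open 0.0069
lifting t 16.5 tcp [ 0.5991 -0.2724  0.1519] F [-0.3355  0.0615 -1.4709] open 0.0067
up t 17.7 tcp [ 0.5987 -0.2721  0.3044] F [ 0.3314  0.0482 -1.798 ] open 0.0071
above box t 19.9 tcp [0.5572 0.2663 0.267 ] F [-0.1592  0.0658 -2.0147] open 0.0069
panel in box frame pct [[-0.0041 -0.0568  0.1623]
 [ 0.0218 -0.0044  0.2333]
 [ 0.0462  0.0498  0.3024]]
plane x=ay+bz+c [-0.002  -0.3396  0.1012] 0.987290289781393
```

View pics/s3.png

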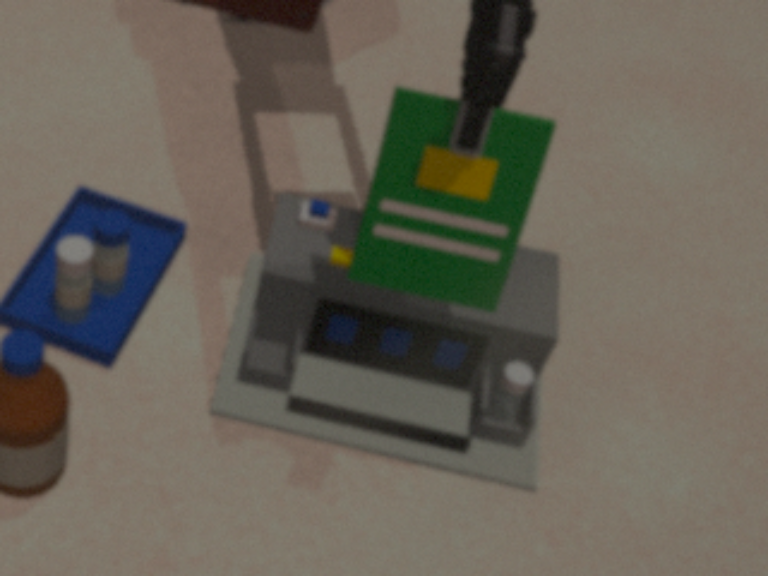

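The panel is held square over the bay with its stripes outward. Its tilt is 0.33 rad, its y centre is about -3 mm, and its foot is where I predicted. Next I lower it to contact and tip it back onto the edge.

```bash
python3 - <<'E'
from h import *
S=.1165; Y=.002
move_l(place(.04,.33,S,.05,y=Y),.12); move_l(place(.04,.33,S,.015,y=Y),.06); hold(.2); st("pre")
print("floor",move_l(place(.04,.33,S,-.006,y=Y),.015,max_force=3)); st("foot")
q=Ro.from_euler("z",-BY).apply(observe()["eef_pos"]-B); dz=q[2]-place(.04,.33,S)[2]; xb=.04+q[0]-Ro.from_euler("z",-BY).apply(place(.04,.33,S)-B)[0]; print("dz",dz,"xb",xb)
hit=False
for th in np.arange(.35,.481,.02):
    hit=move_l(place(xb,th,S,dz+.0005,y=Y),.015,rotation=rot(BY,th),max_force=4); st("tilt %.2f %s"%(th,hit))
    if hit: break
im,d=get_image("scene"); cv2.imwrite("pics/s4.png",cv2.resize(im[130:370,300:620,::-1],None,fx=2.4,fy=2.4))
print(Ro.from_euler("xyz",observe()["tcp_rot"]).as_matrix()[:,0])
E
```

```text
pre t 21.8 tcp [0.5567 0.2691 0.1331] F [ 0.6823  0.3294 -1.5386] open 0.0068
floor True
foot t 22.8 tcp [0.5562 0.269  0.1174] F [-1.9469 -0.5683  4.0393] open 0.0072
dz -8.711382483435337e-05 xb 0.03989086026588635
tilt 0.35 True t 23.0 tcp [0.5536 0.2687 0.1167] F [-1.386  -0.5381  0.3991] open 0.0069
[ 0.3427  0.0265 -0.9391]
```

View pics/s4.png

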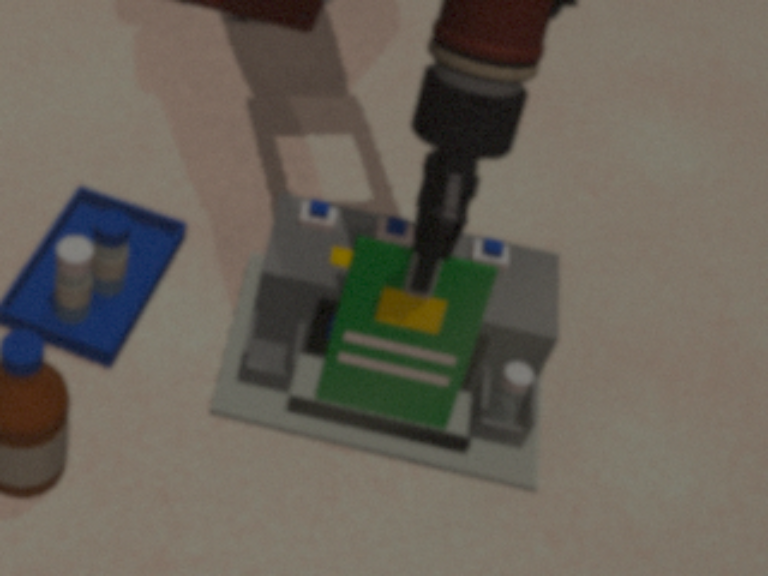

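The foot is on the glass at the right spot. The tilt stop came from unloading the floor force, not from touching the box (only 0.35 rad so far). I continue tipping.

```bash
python3 - <<'E'
from h import *
S=.1165; Y=.002; xb=.0399; hold(.2); st("start")
for th in np.arange(.36,.475,.015):
    hit=move_l(place(xb,th,S,.0003,y=Y),.015,rotation=rot(BY,th),max_force=4); st("tilt %.3f %s"%(th,hit))
    if hit and th>.38: break
x=Ro.from_euler("xyz",observe()["tcp_rot"]).as_matrix()[:,0]; print("tilt",np.arccos(-x[2]))
im,d=get_image("scene"); c=get_calibration("scene"); np.save("pics/s5.npy",d); cv2.imwrite("pics/s5.png",im[:,:,::-1])
E
```

```text
start t 23.3 tcp [0.5539 0.2687 0.1168] F [-1.9115  0.8793 -0.2884] open 0.0071
tilt 0.360 False t 23.5 tcp [0.5528 0.2686 0.1165] F [-0.3979  0.0067 -2.4772] open 0.0072
tilt 0.375 False t 23.8 tcp [0.551  0.2685 0.116 ] F [ 0.2793 -0.7295 -2.3341] open 0.0071
tilt 0.390 False t 24.0 tcp [0.5494 0.2684 0.1154] F [-0.3804  0.4058 -1.8293] open 0.0068
tilt 0.405 False t 24.3 tcp [0.5477 0.2683 0.1148] F [ 0.8778 -0.3587 -1.6328] open 0.0071
tilt 0.420 False t 24.6 tcp [0.547  0.2683 0.1149] F [ 3.5546 -0.2704 -1.3241] open 0.0072
tilt 0.435 True t 24.8 tcp [0.5466 0.2683 0.1149] F [2.554  0.7286 1.3373] open 0.0072
tilt 0.4408573520728067
```

Box contact came at about 0.415 rad, as predicted. I ease the foot down, release in small steps, and retreat along the panel.

```bash
python3 - <<'E'
from h import *
hold(.2); st("before"); p=observe()["eef_pos"]
print(move_l(p-[0,0,.003],.008,max_force=2)); hold(.1); st("down")
for o in (.009,.011,.014,.018): gripper_to(o,20); st("open")
hold(.3); o=observe(); p=o["eef_pos"]; ax=Ro.from_euler("xyz",o["tcp_rot"]).as_matrix()[:,0]
print(move_l(p-ax*.05,.05,max_force=6)); st("back"); move_l(p-ax*.05+[0,0,.15],.2); st("clear")
for n in("scene","top"):
    im,d=get_image(n); c=get_calibration(n); W=cloud((im,d),c); H,Sa,V=np.moveaxis(cv2.cvtColor(im,cv2.COLOR_RGB2HSV),2,0)
    cv2.imwrite(f"pics/{n}6.png",cv2.resize(im[130:370,300:620,::-1],None,fx=2.4,fy=2.4) if n=="scene" else im[:,:,::-1])
    m=(H>35)&(H<80)&(Sa>80)&(W[...,1]>.1); k,l,s,_=cv2.connectedComponentsWithStats(m.astype(np.uint8)); m=l==1+s[1:,4].argmax()
    Q=Ro.from_euler("z",-BY).apply(W[m]-B); print(n,"pct",np.percentile(Q,[1,50,99],axis=0))
    if n=="scene":
        A=np.c_[Q[:,1:],np.ones(len(Q))]; a=np.linalg.lstsq(A,Q[:,0],rcond=None)[0]; g=abs(Q[:,0]-A@a)<.006; a=np.linalg.lstsq(A[g],Q[g,0],rcond=None)[0]; print("plane",a,"tilt",np.arctan(-a[1]),"front x at z=10mm",a[2]+.01*a[1])
E
```

```text
before t 25.0 tcp [0.5466 0.2683 0.1148] F [2.2046 0.7188 2.1725] open 0.0071
True
down t 25.4 tcp [0.5476 0.2685 0.113 ] F [-0.3019  0.4151  1.1041] open 0.0069
open t 25.7 tcp [0.5477 0.2686 0.1131] F [ 1.0174 -0.2564  0.2322] open 0.0088
open t 25.9 tcp [0.5482 0.2688 0.1137] F [-0.1278  0.0734 -0.1428] open 0.0110
open t 26.1 tcp [0.5484 0.2688 0.1139] F [ 0.0791 -0.4595  0.4649] open 0.0139
open t 26.3 tcp [0.5484 0.2688 0.114 ] F [ 0.0173 -0.0019  0.2716] open 0.0180
False
back t 27.8 tcp [0.5269 0.2669 0.1587] F [0.2521 0.3966 0.0899] open 0.0180
clear t 28.7 tcp [0.5264 0.2667 0.3072] F [-0.6828 -0.186   0.3636] open 0.0178
scene pct [[-0.0179 -0.0548  0.0142]
 [ 0.0143 -0.0006  0.0849]
 [ 0.0491  0.0537  0.1473]]
plane [-0.0031 -0.4703  0.0546] tilt 0.4396316867283381 front x at z=10mm 0.04990716803883911
top pct [[-0.0209 -0.0537  0.0121]
 [-0.     -0.004   0.1143]
 [ 0.0474  0.0541  0.1479]]
```

View pics/scene6.png

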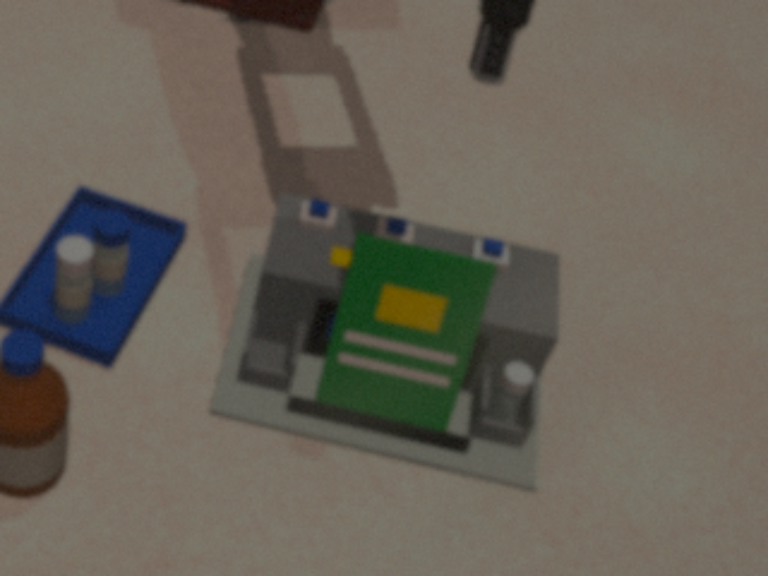

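The panel leans on the box with stripes outward, centred and square, at a tilt of 0.44 rad. The gripper is clear and both vials and the bottle are standing, so I'm handing in.

```bash
python3 -c "
from plant import *
hold(.3); job_done(); print(observe()['time_s'])"
```

```text
the job is handed in; nothing more can be done
the job is handed in; nothing more can be done
```

I put the white-capped vial upright in the blue tray and leaned the green panel against the front of the valve box, then handed the job in at about 29 s of the 61 s allowed. No verdict was reported.

- **Panel:** the last camera check, about 2 s after release, put the tilt at 0.44 rad. The bottom centre was about 46 mm in front of the box face and within about 3 mm of the middle. It was square to the box within about 0.01 rad, stripes outward, with the top behind the face. The forces I read at the wrist while setting it down stayed below about 5 N.
- **Vials and bottle:** both vials and the bottle were standing in the final picture, and the gripper was clear of everything. I measured both vials after placing the white one, and the blue one had not moved. I did not measure them or the bottle again at the end.
- **Grey and white plates:** I did not check these after taking the panel out. I felt no unexpected force while lifting it.
- **False stop:** while tipping the panel back, the force stop tripped early at 0.35 rad. The force on the foot had dropped; the panel had not yet reached the box. I carried on until it touched at about 0.415 rad, as predicted. On release it settled slightly farther back.

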